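# Snap the retaining ring onto the tape stand

## Task

Take the loose spring-wire retaining ring by its two upright eyes, pinch them together to spread it, lower it over the spindle of the tape stand and gently press the sprung cap down with it until you feel the cap is home; then let go, so that the ring contracts into the spindle's groove and holds the cap. The stand must never be pressed or pushed with more than 24 N, and the tin opener near the ring stays where it is.

Things in the scene. Friction and masses are not known exactly. Their poses are not given: they have to be found in the camera images.
- ring: Retaining ring of 5 mm steel spring wire, 60 g, lying flat. Origin: centre of its hole on its underside, z up. Two halves pivot 28 mm behind the hole (at -x); their ends cross in front (to x = 27 mm) and each carries an upright eye on the far side. Squeezing the eyes together (along y) SPREADS the hole from 14.5 to about 27 mm; released, it contracts again.
- eyes_mid (a point): Point midway between the two eyes, 19 mm above the ring's underside. Eyes: plates at x = 0, y = +26 and -26 mm, 18 mm long along x, 3 mm thick, 8 to 30 mm above the underside; 56 mm over both relaxed, 37 mm fully squeezed (then parallel, at a stop; takes 7 to 10 N at each eye). Gripped midway along, the point between the fingers is where the spindle's axis should pass (2 mm room).
- ring_jaw (a joint): Angle between the two halves of the ring: 0 relaxed (contracted), 0.56 rad fully spread. Round the spindle's full width it stays above about 0.25; in the groove it goes back to about 0.
- stand: Fixed tape stand: round foot 88 mm across, column 29 mm across up to 74 mm. A telescopic post in it carries a disc, a 58 mm roll of tape (top at 115 mm), a sprung cap 41 mm across and, up through the cap, the spindle. Origin: centre of the foot, at table height. The post is clamped at another height each time, up to 14 mm above or below the heights given here; no pose tells it: feel for it.
- spindle_axis (a point): Point at table height on the vertical axis of foot, post and spindle. Heights at the post's middle setting: spindle 22 mm across up to 155 mm, tapering to 14 mm at its tip at 162 mm. Groove 12.6 mm across, its upper edge at 130 mm. A ring seated in it is pushed up against that edge by the cap, underside at about 125 mm.
- column_top (a point): Centre of the top of the fixed column, 74 mm above the table. Over it, at the post's middle setting, the cap's top stands free at 131 mm and goes down 9 mm against a spring (2 N at first, 6 N at the end) to a hard stop, home at 122 mm. Only within 3 mm of home does the ring, resting on the cap, lie below the groove's upper edge so that it can contract into the groove.
- tin_opener: Flat steel tin opener, 128 x 25 x 5 mm, loose beside the ring; origin: centre of its underside. Not to be moved. (Not listed, in the way from the right: a desk lamp up to 0.56 m high at x 0.25 to 0.5, y -0.32 to -0.12, and an open chest 0.15 m high, lid to 0.35 m, at x 0.2 to 0.57, y -0.15 to 0.21: pass above or round them.)
Not all that is in view belongs to the job. Several things have the shape of the ring; the one meant has the colours described above.

How it is judged:
By the outcome, as a careful person would: the job done as asked, in the order asked, and still so for the second after the job is handed in, with the robot touching nothing.
It also fails if it takes over 66 s, if anything falls off the work surface, if the arm or the gripper's body presses on something with over 40 N, if the wrist force passes 120 N, or if a joint passes its speed limit or range.

## Robot

A 7-joint arm with a two-finger parallel gripper is mounted at the origin on the work surface; the furniture and walls round the work are solid. World frame = base frame: x ahead of the robot, y to its left, z up, the work surface at z = 0. Lengths are in m, angles in rad, forces in N, time in s.
With the tool pointing down it reaches from about 0.4 to 0.85 m from the base axis. Payload 4.5 kg.
Tool frame: the origin (TCP) lies where the fingers leave the gripper's body, on its centre line; the fingertips stand 64 mm ahead of it and the grasp point (between the pads) lies 45 mm ahead of it; z points along the fingers, y is the line along which they close (so a half turn about z gives the same grasp; the last joint's range is limited). The gripper opens to 88 mm and grips with 3 to 60 N. Pads are 18 mm wide; open, the fingers measure 123 mm over their backs; the gripper's body (75 mm by 187 mm) begins 45 mm behind the grasp point.
Start: joints at [-1.26, 0.689, -0.195, 1.565, 0.157, 0.902, -0.215], TCP at [0.171, 0.601, 0.303] pointing down, gripper open.
Joint ranges: [-3.01, 3.01], [-0.46, 2.08], [-1.47, 1.51], [0.13, 2.56], [-1, 4.14], [0.04, 2.09], [-2.66, 2.66]. Speed limits (rad/s): [2.57, 2.57, 3.14, 3.14, 3.14, 3.14, 3.14].

## Interface

Orientations are given as a unit quaternion [x, y, z, w].
In Python, from plant import r gives the robot as it stands.
- The arm moves only by the tool play_rows, never from a script. Its arguments are lists of equal length, an entry for each row: "translation": the shift along the tool's x, y, z in m, a list of three; "delta_rot": the turn, a rotation vector about the tool's x, y, z in degrees, a list of three; "grip": the opening, from -1 (shut) to 1 (fully open). In form: {"translation": [[x, y, z], ...], "delta_rot": [[rx, ry, rz], ...], "grip": [grip, ...]}. A call has 1 to 20 rows; each row shifts and turns the commanded pose from where the row before left it, along the tool's axes as they then stand; what a row does not reach is not made up. A row lasts 1/8 s, in which the tool goes at most 62.5 mm and 10.7 degrees, less where a joint would pass 70% of its speed; a pose out of reach is approached as far as the arm can. A call with a gripper value outside its range is refused whole. The fingers move at their own pace and stop on an object; "squeeze" is the grip in N (left out, the last holds). Time passes only in rows, so rows that do not move let the fingers close. It gives the time, the measured TCP pose, the force, the opening and the grip force at its end, in the units of the state.
- r.get_state(): the state, without advancing time (a new reading comes with each control period).
- r.snapshot(name): name is "scene" or "top" or "wrist"; returns the picture (384x512x3 uint8, blue, green, red); there is no depth.
- r.get_calibration(name): a dict with "intrinsics" (3x3 intrinsics, pixels), "eye" and "rotation" of the camera in the world. Camera axes: x right, y up, looking along -z (the intrinsics and any distortion apply to the point x, -y, -z); pixel columns grow to the right and rows downward; lengths in m; the calibration is good to about 2 mm. A picture is of the moment at which its call begins: read the wrist's pose just before it. get_calibration takes no time and is no camera call; for the wrist camera it gives the pose at the moment of the call.
- r.finish_job(): hands the job in; it is judged then, once.
Trained networks look in the newest picture that a camera, given by its name, has taken for a name from the list of things; names that differ only in an ending like _2 or _b are one class to them, and where a whole thing is asked for, a point or a joint stands for the part that bears it (a point fixed in the world has none). Each returns a list of dicts, best first, with "confidence" (0 to 1); they miss things now and then, are a little off and sometimes report something else, mostly with a low value. They report only what shows in the picture. A call takes as long as a camera call. They do not tell look-alikes from the thing itself.
- r.look_for(camera, target): "point" ([x, y, z] in m, in world coordinates, good to about 4 mm: the middle of the surface that is visible of it).
- r.silhouettes(camera, target): "pixels" (384x512 bool, what is visible of it).
The state is a dict: "clock": time; "q": joint angles; "qd": joint speeds; "joint_torque": joint torques, N m; "tool_pos": TCP position; "eef_rot": TCP orientation; "contact_force": force on the tool from outside, world axes, zero at the start; "moment": the same for the moment, N m; "opening": opening from 0.0 (shut) to 1.0 (fully open); "finger_force": force on a finger pad.
Only numpy, scipy, OpenCV 4.12 (cv2) and the standard library are available. Lean on these libraries where they do the work, as an engineer would, in place of code of your own. Each camera call takes 0.05 s, during which the arm holds its last target. There are 200 camera calls.

## Working session

There is one attempt and no reset: what is moved stays moved. The work goes in short steps, Python scripts to look and compute and a tool call to move; the robot and the scene stay as the last step left them, time stands still between calls to the robot, and variables do not carry over. Pictures are saved under pics/ and viewed, at most 10 in all, crops included, and the job is handed in when it is done.

Besides the shell and the picture viewer there is one more tool, called after "Request:" as name(argument=value, ...), one argument or row to a line, values as JSON. play_rows: Moves the arm, as the interface text tells. Its arguments: {"type":"object","properties":{"translation":{"type":"array","items":{"type":"array","items":{"type":"number"}}},"delta_rot":{"type":"array","items":{"type":"array","items":{"type":"number"}}},"grip":{"type":"array","items":{"type":"number"}},"squeeze":{"type":"number"}},"required":["translation","delta_rot","grip"]}

```bash
mkdir -p pics; ls
cat > h.py <<'E'
import numpy as np,cv2
from plant import r
from scipy.spatial.transform import Rotation as R
def cal(n):
    c=r.get_calibration(n); return np.array(c['intrinsics'],float),np.array(c['eye'],float),np.array(c['rotation'],float),c
def ray(c,uv):
    K,e,M=c[:3]
    d=np.linalg.inv(K)@np.array([uv[0],uv[1],1.]); d=M@np.array([d[0],-d[1],-d[2]]); return e,d/np.linalg.norm(d)
def atz(c,uv,z):
    e,d=ray(c,uv); return e+d*(z-e[2])/d[2]
def proj(c,p):
    K,e,M=c[:3]
    q=M.T@(np.array(p)-e); q=K@np.array([q[0],-q[1],-q[2]]); return q[:2]/q[2]
def tri(rays):
    A=0;b=0
    for e,d in rays:
        P=np.eye(3)-np.outer(d,d);A=A+P;b=b+P@e
    return np.linalg.solve(A,b)
E
python3 - <<'E'
from h import *
s=r.get_state();print({k:np.round(v,3) for k,v in s.items()})
a=r.snapshot("scene");b=r.snapshot("top")
cv2.imwrite('pics/a.png',a);cv2.imwrite('pics/b.png',b)
for n in("scene","top"):
    c=cal(n);print(n,c[3])
    for t in("ring","eyes_mid","stand","spindle_axis","column_top","tin_opener"):
        try:
            for o in r.look_for(n,t)[:5]: print(t,np.round(o['point'],3),round(o['confidence'],2),proj(c,o['point']).round())
        except Exception as e: print(t,e)
E
```

```text
pics
{'clock': np.float64(0.0), 'q': array([-1.26 ,  0.69 , -0.195,  1.566,  0.157,  0.902, -0.215]), 'qd': array([-0.001, -0.001,  0.001, -0.   , -0.002, -0.001, -0.001]), 'joint_torque': array([ 0.0000e+00, -5.2756e+01, -1.2670e+00, -1.5343e+01, -5.3000e-02,
        7.0000e-03,  0.0000e+00]), 'tool_pos': array([0.171, 0.601, 0.302]), 'eef_rot': array([ 0.138,  0.99 , -0.001, -0.   ]), 'contact_force': array([-0.202,  0.233, -0.232]), 'moment': array([-0.044,  0.014,  0.05 ]), 'finger_force': np.float64(0.0), 'opening': np.float64(0.997)}
scene {'intrinsics': array([[451.65931791,   0.        , 251.97588706],
       [  0.        , 451.65931791, 195.87935071],
       [  0.        ,   0.        ,   1.        ]]), 'eye': array([-0.10832349,  0.92082068,  0.68088598]), 'rotation': array([-0.16500583,  0.38810188,  0.8389528 , -0.34395959])}
ring matmul: Input operand 1 has a mismatch in its core dimension 0, with gufunc signature (n?,k),(k,m?)->(n?,m?) (size 3 is different from 4)
eyes_mid matmul: Input operand 1 has a mismatch in its core dimension 0, with gufunc signature (n?,k),(k,m?
[... 1114 characters left out ...]
mismatch in its core dimension 0, with gufunc signature (n?,k),(k,m?)->(n?,m?) (size 3 is different from 4)
stand matmul: Input operand 1 has a mismatch in its core dimension 0, with gufunc signature (n?,k),(k,m?)->(n?,m?) (size 3 is different from 4)
spindle_axis matmul: Input operand 1 has a mismatch in its core dimension 0, with gufunc signature (n?,k),(k,m?)->(n?,m?) (size 3 is different from 4)
column_top matmul: Input operand 1 has a mismatch in its core dimension 0, with gufunc signature (n?,k),(k,m?)->(n?,m?) (size 3 is different from 4)
tin_opener matmul: Input operand 1 has a mismatch in its core dimension 0, with gufunc signature (n?,k),(k,m?)->(n?,m?) (size 3 is different from 4)
```

```bash
sed -i "s/np.array(c\['rotation'\],float)/R.from_quat(c['rotation']).as_matrix()/" h.py
python3 - <<'E'
from h import *
ims=[]
for n in("scene","top","wrist"):
    im=r.snapshot(n);cv2.imwrite('pics/%s1.png'%n,im);c=cal(n)
    for t in("ring","eyes_mid","stand","spindle_axis","column_top","tin_opener"):
        try:
            for o in r.look_for(n,t)[:5]: print(n,t,np.round(o['point'],3),round(o['confidence'],2),proj(c,o['point']).round())
        except Exception as e: print(n,t,e)
print(cal("wrist")[1:3], r.get_state()['clock'])
E
```

```text
scene ring [0.218 0.274 0.012] 0.68 [361. 227.]
scene ring [0.417 0.59  0.008] 0.49 [185. 259.]
scene eyes_mid [0.41  0.583 0.007] 0.84 [190. 259.]
scene eyes_mid [0.221 0.277 0.006] 0.47 [359. 229.]
scene stand [0.528 0.303 0.012] 0.59 [248. 171.]
scene spindle_axis [0.529 0.298 0.01 ] 0.57 [250. 171.]
scene column_top [0.532 0.302 0.012] 0.79 [248. 171.]
scene tin_opener [0.326 0.471 0.003] 0.59 [260. 253.]
top ring [0.42  0.578 0.005] 0.59 [168. 171.]
top ring [0.52  0.44  0.005] 0.54 [230. 128.]
top ring [0.221 0.277 0.01 ] 0.51 [302. 262.]
top eyes_mid [0.518 0.438 0.008] 0.78 [231. 128.]
top eyes_mid [0.214 0.278 0.008] 0.67 [302. 265.]
top eyes_mid [0.414 0.583 0.009] 0.48 [165. 173.]
top stand [0.511 0.289 0.088] 0.89 [303. 125.]
top spindle_axis [0.508 0.288 0.081] 0.81 [303. 127.]
top column_top [0.51  0.29  0.082] 0.91 [302. 126.]
top tin_opener [0.353 0.464 0.005] 0.62 [218. 201.]
wrist ring [0.426 0.587 0.014] 0.78 [291. 322.]
wrist eyes_mid [0.425 0.585 0.01 ] 0.72 [289. 320.]
wrist tin_opener [0.382 0.464 0.002] 0.79 [210. 312.]
(array([0.10410183, 0.62010439, 0.38501356]), array([[ 0.27305883, -0.92538574, -0.262869  ],
       [ 0.96199611,  0.26310272,  0.07307833],
       [ 0.0015359 , -0.27283364,  0.96206   ]])) 1.75
```

View pics/a.png

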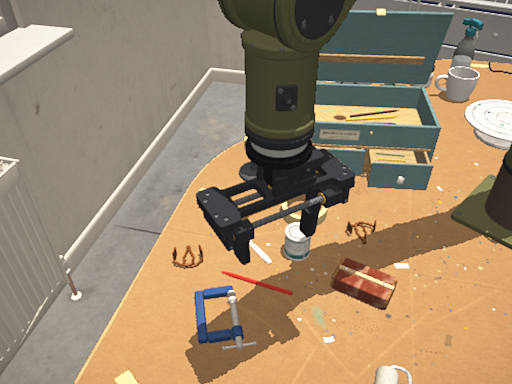

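View pics/b.png

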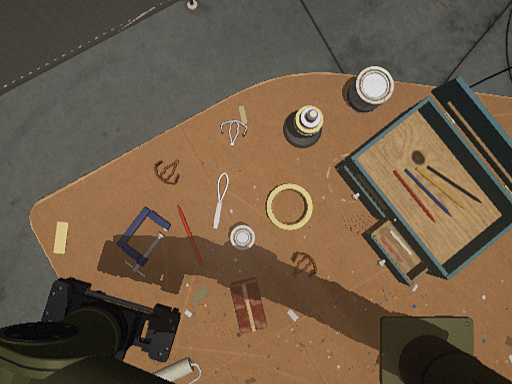

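Request:
play_rows(
  translation=[
    [-0.04,-0.01,0],
    [-0.04,-0.01,0],
    [-0.04,-0.01,0],
    [-0.04,-0.01,0],
    [-0.04,-0.01,0],
    [-0.04,-0.01,0],
    [-0.04,-0.01,0],
    [-0.04,-0.01,0],
    [0,0,0],
    [0,0,0],
  ],
  delta_rot=[
    [0,0,0],
    [0,0,0],
    [0,0,0],
    [0,0,0],
    [0,0,0],
    [0,0,0],
    [0,0,0],
    [0,0,0],
    [0,0,0],
    [0,0,0],
  ],
  grip=[1,1,1,1,1,1,1,1,1,1],
)

```text
clock: 3.0
tool_pos: [0.4558, 0.4375, 0.3027]
eef_rot: [0.138, 0.99, 0.0, -0.001]
contact_force: [-0.5, 0.3, 0.1]
opening: 0.999
finger_force: 0.0
```

```bash
cat > look.py <<'E'
from h import *
import sys
out=sys.argv[1]
s=r.get_state();print(s['clock'],s['tool_pos'].round(4),s['eef_rot'].round(4),s['q'].round(2))
im=r.snapshot("wrist");c=cal("wrist");np.savez('pics/%s.npz'%out,K=c[0],e=c[1],M=c[2])
for t in("ring","eyes_mid","stand","column_top","tin_opener"):
    for o in r.look_for("wrist",t)[:4]: print(t,np.round(o['point'],3),round(o['confidence'],2),proj(c,o['point']).round())
cv2.imwrite('pics/%s.png'%out,im)
E
python3 look.py w1
```

```text
3.0 [0.4558 0.4375 0.3027] [ 1.376e-01  9.905e-01  3.000e-04 -6.000e-04] [-0.71  0.7  -0.23  1.54  0.18  0.92  0.29]
ring [0.52  0.436 0.007] 0.9 [266. 210.]
ring [0.421 0.583 0.012] 0.81 [356. 112.]
eyes_mid [0.225 0.27  0.012] 0.88 [67. 22.]
eyes_mid [0.415 0.58  0.009] 0.87 [352. 109.]
eyes_mid [0.512 0.437 0.007] 0.69 [265. 205.]
stand [0.503 0.293 0.012] 0.58 [168. 226.]
column_top [0.499 0.301 0.011] 0.57 [172. 222.]
tin_opener [ 0.351  0.464 -0.001] 0.7 [253.  84.]
```

View pics/w1.png

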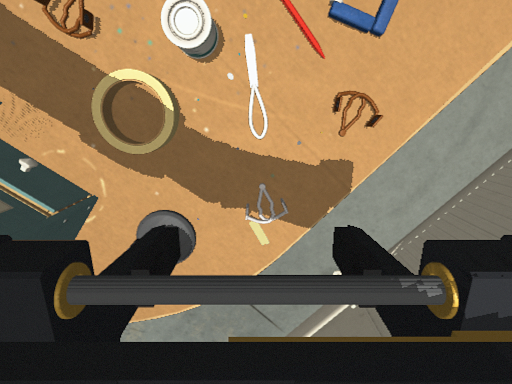

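Request:
play_rows(
  translation=[
    [-0.03,0,0.04],
    [-0.03,0,0.04],
    [0,0,0],
    [0,0,0],
  ],
  delta_rot=[
    [0,0,0],
    [0,0,0],
    [0,0,0],
    [0,0,0],
  ],
  grip=[1,1,1,1],
)

```text
clock: 3.8
tool_pos: [0.5136, 0.4217, 0.2235]
eef_rot: [0.137, 0.991, 0.001, -0.0]
contact_force: [-0.4, 0.8, -0.8]
opening: 1.003
finger_force: 0.0
```

```bash
python3 look.py w2
python3 - <<'E'
import cv2
a=cv2.imread('pics/w1.png')[165:245,215:315];b=cv2.imread('pics/w2.png')[20:240,130:390]
a=cv2.resize(a,None,fx=4,fy=4,interpolation=2);b=cv2.resize(b,None,fx=3,fy=3,interpolation=2)
cv2.imwrite('pics/w2c.png',b[:600,:800]);cv2.imwrite('pics/w1c.png',a)
E
```

```text
3.8 [0.5136 0.4217 0.2235] [ 1.374e-01  9.905e-01  9.000e-04 -3.000e-04] [-0.64  0.84 -0.22  1.51  0.22  0.82  0.36]
ring [0.519 0.433 0.009] 0.9 [266. 182.]
ring [0.418 0.583 0.01 ] 0.9 [389.  43.]
eyes_mid [0.418 0.58  0.006] 0.95 [383.  45.]
eyes_mid [0.513 0.435 0.005] 0.78 [266. 176.]
stand [0.509 0.289 0.025] 0.58 [134. 212.]
column_top [0.508 0.296 0.025] 0.76 [140. 210.]
tin_opener [0.378 0.46  0.002] 0.59 [254.  40.]
```

View pics/w2.png

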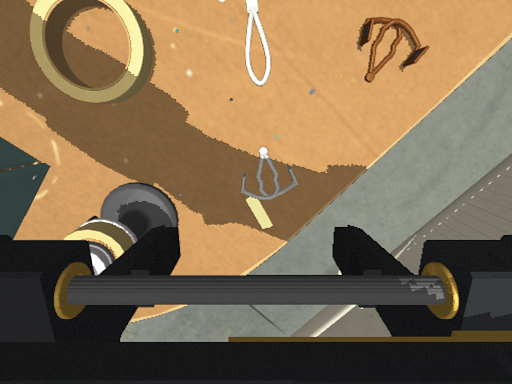

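View pics/w2c.png

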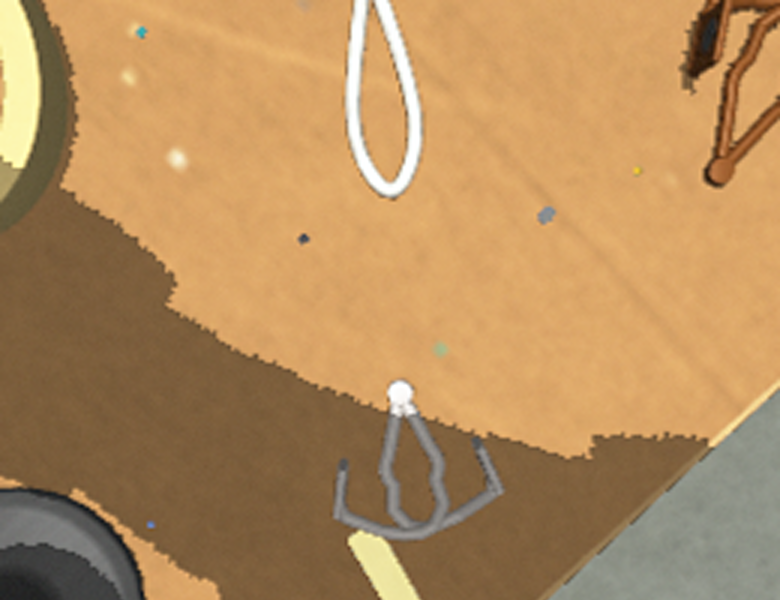

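View pics/w1c.png

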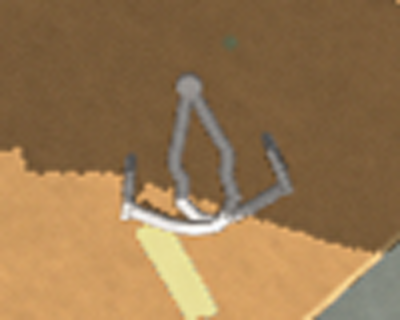

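```bash
cat > m.py <<'E'
from h import *
def L(n):
    d=np.load('pics/%s.npz'%n);return d['K'],d['e'],d['M']
a,b=L('w1'),L('w2')
P={}
for n,u,v in [('pivot',(262,186.75),(263.3,150.7)),('cross',(270.5,218.8),(268.3,195)),('Lb',(247.75,204.5),(244.3,174.3)),('Lf',(246.75,218),(243.3,191.7)),('Rb',(281.5,199.5),(289,166.7)),('Rf',(287,212),(296,183.3))]:
    t=tri([ray(a,u),ray(b,v)]);P[n]=t;print(n,t.round(4),'w1@5mm',atz(a,u,.005)[:2].round(4),'w2@5',atz(b,v,.005)[:2].round(4),'w2@28',atz(b,v,.028)[:2].round(4), 'w1@28',atz(a,u,.028)[:2].round(4))
E
python3 m.py
```

```text
pivot [0.4856 0.4394 0.003 ] w1@5mm [0.4851 0.4393] w2@5 [0.4854 0.4395] w2@28 [0.4825 0.4396] w1@28 [0.4793 0.4404]
cross [ 0.5401  0.4346 -0.01  ] w1@5mm [0.535  0.4385] w2@5 [0.5351 0.4318] w2@28 [0.5283 0.4325] w1@28 [0.5262 0.4396]
Lb [0.5047 0.4126 0.0058] w1@5mm [0.5049 0.4126] w2@5 [0.5048 0.4124] w2@28 [0.5004 0.4146] w1@28 [0.4979 0.4153]
Lf [0.5218 0.4065 0.0124] w1@5mm [0.5244 0.4055] w2@5 [0.5237 0.4057] w2@28 [0.5178 0.4084] w1@28 [0.5162 0.4086]
Rb [0.508  0.4613 0.0142] w1@5mm [0.5108 0.4612] w2@5 [0.51   0.4621] w2@28 [0.5052 0.4605] w1@28 [0.5034 0.4609]
Rf [0.5271 0.4641 0.0166] w1@5mm [0.5314 0.4642] w2@5 [0.5304 0.4651] w2@28 [0.524  0.4633] w1@28 [0.5227 0.4638]
```

Request:
play_rows(
  translation=[
    [0,-0.05,-0.04],
    [0,-0.05,-0.04],
    [0,-0.04,0],
    [0,0,0],
    [0,0,0],
  ],
  delta_rot=[
    [0,0,0],
    [0,0,0],
    [0,0,0],
    [0,0,0],
    [0,0,0],
  ],
  grip=[1,1,1,1,1],
)

```text
clock: 4.72
tool_pos: [0.477, 0.2892, 0.3013]
eef_rot: [0.138, 0.99, 0.001, 0.0]
contact_force: [0.5, 0.8, -0.1]
opening: 1.001
finger_force: 0.0
```

```bash
python3 look.py w3
python3 - <<'E'
from h import *
im=r.snapshot("top");cv2.imwrite('pics/t3.png',im)
a=cv2.imread('pics/w3.png')[40:280,100:400]
b=cv2.imread('pics/b.png')[80:170,260:350]
A=cv2.resize(a,(750,600),interpolation=2)[:,:500];
B=cv2.resize(b,(300,300),interpolation=2)
o=np.zeros((600,800,3),np.uint8);o[:,:500]=A;o[:300,500:]=B;cv2.imwrite('pics/m3.png',o)
E
```

```text
4.725 [0.477  0.2892 0.3013] [1.376e-01 9.905e-01 9.000e-04 3.000e-04] [-0.47  0.61 -0.25  1.77  0.2   0.79  0.47]
ring [0.515 0.435 0.01 ] 0.93 [366. 166.]
ring [0.419 0.581 0.014] 0.8 [473.  58.]
eyes_mid [0.513 0.434 0.009] 0.84 [364. 164.]
eyes_mid [0.417 0.58  0.008] 0.8 [468.  58.]
stand [0.507 0.279 0.103] 0.93 [253. 213.]
stand [0.518 0.434 0.009] 0.59 [365. 167.]
column_top [0.507 0.285 0.102] 0.58 [259. 212.]
tin_opener [0.508 0.28  0.102] 0.6 [254. 214.]
tin_opener [0.364 0.466 0.002] 0.57 [367.  41.]
```

View pics/m3.png

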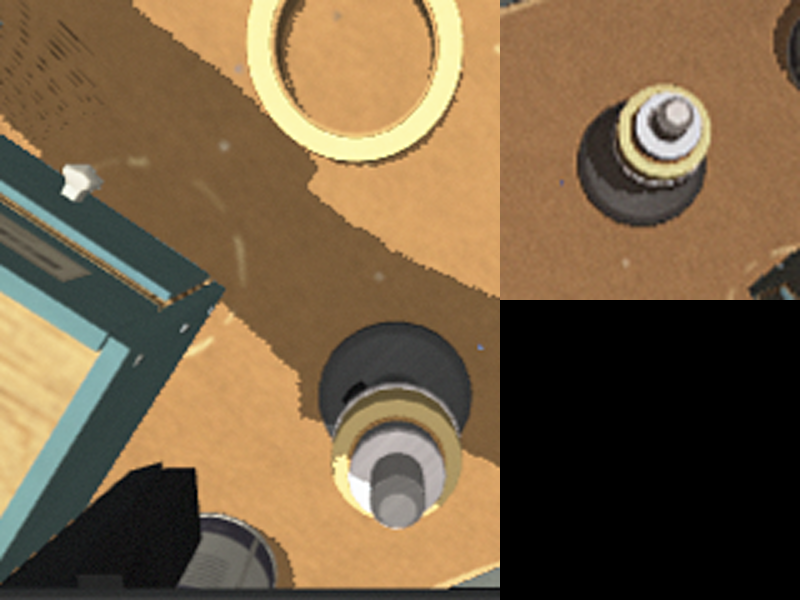

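Run:
```python
from m import *
w,t=L('w3'),cal('top'); s=cal('scene')
print('--')
for n,u,v in [('tip',(259.2,242.8),(313.4,113)),('roll',(258.5,222),(309.2,119.6)),('foot',(258.2,198.8),(302.9,128.6))]:
    print(n,tri([ray(w,u),ray(t,v)]).round(4))
    for z in(.01,.101,.115,.129,.148,.162,.176): print(z,atz(w,u,z)[:2].round(4),atz(t,v,z)[:2].round(4))
# reprojection of a stand model
for p in [(.51,.287)]:
    pass
# bright/gray tip refine: foot circle projections
from scipy.optimize import least_squares
def circ(c,x,y,z,rad):
    a=np.linspace(0,2*np.pi,72);return np.array([proj(c,(x+rad*np.cos(k),y+rad*np.sin(k),z)) for k in a])
# observed extents: wrist roll L/R cols, foot L/R cols & top row ; top view roll extents, foot extents
sx=lambda u:100+u/2.5
obs=np.array([sx(332),sx(461),sx(319),sx(472),40+322/2.5,  260+.3*(618-500),260+.3*(711-500),80+.3*85,80+.3*180, 260+.3*78,260+.3*207,80+.3*225, 259.2,242.8,313.4,113])
def f(p):
    x,y,h,zf,x2,y2=p
    X,Y=x+x2,y+y2
    A=circ(w,x,y,.115+h,.029);B=circ(w,x,y,zf,.044);C=circ(t,X,Y,.115+h,.029);D=circ(t,X,Y,zf,.044)
    return np.r_[A[:,0].min(),A[:,0].max(),B[:,0].min(),B[:,0].max(),B[:,1].min(),C[:,0].min(),C[:,0].max(),C[:,1].min(),C[:,1].max(),D[:,0].min(),D[:,0].max(),D[:,1].max(),proj(w,(x,y,.162+h)),proj(t,(X,Y,.162+h))]-obs
q=least_squares(lambda p:np.r_[f(p),p[4:]/.003,p[2]/.02],[.51,.285,0,.01,0,0],x_scale=[.01]*6);print(q.x.round(4),f(q.x).round(1))
```

```text
pivot [0.4856 0.4394 0.003 ] w1@5mm [0.4851 0.4393] w2@5 [0.4854 0.4395] w2@28 [0.4825 0.4396] w1@28 [0.4793 0.4404]
cross [ 0.5401  0.4346 -0.01  ] w1@5mm [0.535  0.4385] w2@5 [0.5351 0.4318] w2@28 [0.5283 0.4325] w1@28 [0.5262 0.4396]
Lb [0.5047 0.4126 0.0058] w1@5mm [0.5049 0.4126] w2@5 [0.5048 0.4124] w2@28 [0.5004 0.4146] w1@28 [0.4979 0.4153]
Lf [0.5218 0.4065 0.0124] w1@5mm [0.5244 0.4055] w2@5 [0.5237 0.4057] w2@28 [0.5178 0.4084] w1@28 [0.5162 0.4086]
Rb [0.508  0.4613 0.0142] w1@5mm [0.5108 0.4612] w2@5 [0.51   0.4621] w2@28 [0.5052 0.4605] w1@28 [0.5034 0.4609]
Rf [0.5271 0.4641 0.0166] w1@5mm [0.5314 0.4642] w2@5 [0.5304 0.4651] w2@28 [0.524  0.4633] w1@28 [0.5227 0.4638]
--
tip [0.5198 0.2796 0.1525]
0.01 [0.5866 0.2649] [0.555  0.2535]
0.101 [0.5436 0.2755] [0.5329 0.269 ]
0.115 [0.5369 0.2771] [0.5295 0.2714]
0.129 [0.5303 0.2787] [0.526  0.2738]
0.148 [0.5213 0.2809] [0.5214 0.277 ]
0.162 [0.5147 0.2826] [0.518  0.2794]
0.176 [0.5081 0.2842] [0.5146 0.2818]
roll [0.5158 0.281  0.1125]
0.01 [0.5547 0.2727] [0.5398 0.2629]
0.101 [0.5195 0.2814] [0.5191 0.2776]
0.115 [0.5141 0.2827] [0.5159 0.2798]
0.129 [0.5086 0.2841] [0.5127 0.2821]
0.148 [0.5013 0.2859] [0.5084 0.2851]
0.162 [0.4959 0.2872] [0.5052 0.2874]
0.176 [0.4904 0.2885] [0.5021 0.2896]
foot [0.5104 0.2836 0.0484]
0.01 [0.521  0.2817] [0.5191 0.277 ]
0.101 [0.494  0.2882] [0.5004 0.2903]
0.115 [0.4898 0.2892] [0.4975 0.2924]
0.129 [0.4857 0.2902] [0.4946 0.2944]
0.148 [0.48   0.2915] [0.4907 0.2972]
0.162 [0.4759 0.2925] [0.4878 0.2992]
0.176 [0.4717 0.2935] [0.4849 0.3013]
[ 0.5232  0.2806 -0.018   0.0039 -0.0021 -0.0037] [-0.4  0.5 -0.6 -0.2 -0.  -0.3  0.  -0.4 -0.9 -0.2 -0.2  0.1  0.1 -0.1
 -0.3  0.7]
```

```bash
python3 - <<'E' | tail -12
from m import *
print('--')
for n,pos,q in [('w2',(.5136,.4217,.2235),(.1374,.9905,.0009,-.0003)),('w3',(.477,.2892,.3013),(.1376,.9905,.0009,.0003))]:
    Rt=R.from_quat(q).as_matrix();c=L(n)
    for y in(-.044,0,.044):print(n,y,[proj(c,np.array(pos)+Rt@np.array([x,y,.064])).round(1) for x in(-.009,.009)])
    g=cv2.cvtColor(cv2.imread('pics/%s.png'%n),6)
    for row in(236,245,255,262):
        d=g[row]<55; 
        l=np.where(~d[150:260])[0][0]+150; rr=360-np.where(~d[260:360][::-1])[0][0]
        print(row,l,rr,(l+rr)/2)
E
```

```text
w2 0.044 [array([329.6, 253.7]), array([332. , 225.1])]
236 179 334 256.5
245 179 333 256.0
255 180 333 256.5
262 177 336 256.5
w3 -0.044 [array([179.3, 254.6]), array([176.9, 225.9])]
w3 0 [array([254.9, 254.6]), array([254.9, 225.9])]
w3 0.044 [array([330.3, 254.6]), array([332.7, 225.9])]
236 179 334 256.5
245 179 333 256.0
255 180 333 256.5
262 177 336 256.5
```

Request:
play_rows(
  translation=[
    [0.001,0.05,0.0],
    [0.001,0.05,0.02],
    [0.002,0.0514,0.04],
    [0,0,0.05],
    [0,0,0.05],
    [0,0,0],
    [0,0,0],
  ],
  delta_rot=[
    [0,0,-3],
    [0,0,-3],
    [0,0,-3.6],
    [0,0,0],
    [0,0,0],
    [0,0,0],
    [0,0,0],
  ],
  grip=[1,1,1,1,1,1,1],
)

```text
clock: 5.95
tool_pos: [0.507, 0.4352, 0.1441]
eef_rot: [0.055, 0.999, 0.001, 0.001]
contact_force: [-0.9, -0.2, 1.2]
opening: 1.001
finger_force: 0.0
```

```bash
python3 look.py w4
python3 - <<'E'
from h import *
s=r.get_state();print(R.from_quat(s['eef_rot']).as_matrix().round(4))
im=cv2.imread('pics/w4.png')[120:300,140:380];cv2.imwrite('pics/w4c.png',cv2.resize(im,(800,600),interpolation=2))
E
```

```text
5.95 [0.507  0.4352 0.1441] [5.470e-02 9.985e-01 1.100e-03 8.000e-04] [-0.66  0.95 -0.23  1.54  0.3   0.69  0.43]
ring [0.418 0.58  0.011] 0.76 [442.  63.]
ring [0.518 0.435 0.008] 0.72 [256. 214.]
eyes_mid [0.417 0.58  0.006] 0.82 [438.  62.]
stand [0.507 0.289 0.014] 0.62 [ 77. 222.]
column_top [0.506 0.294 0.014] 0.95 [ 83. 220.]
tin_opener [ 0.391  0.457 -0.001] 0.59 [267.  46.]
[[-0.994   0.1093  0.0018]
 [ 0.1093  0.994   0.0018]
 [-0.0016  0.002  -1.    ]]
```

View pics/w4c.png

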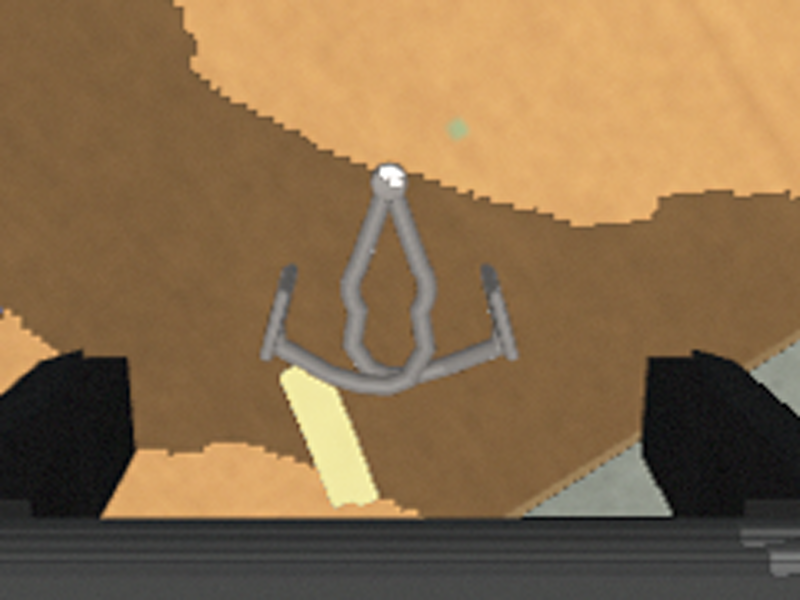

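```bash
python3 - <<'E' | tail -7
from m import *
print('--')
c=L('w4')
for n,u,z in[('pivot',(256.7,174.6),.005),('pivot',(256.7,174.6),.003),('eb',(256.7,200.1),.03),('ef',(256.7,227.1),.03),('front',(256.7,237),.005)]:
    print(n,z,atz(c,u,z).round(4))
E
```

```text
Rf [0.5271 0.4641 0.0166] w1@5mm [0.5314 0.4642] w2@5 [0.5304 0.4651] w2@28 [0.524  0.4633] w1@28 [0.5227 0.4638]
--
pivot 0.005 [0.4859 0.4392 0.005 ]
pivot 0.003 [0.4863 0.4392 0.003 ]
eb 0.03 [0.4998 0.4375 0.03  ]
ef 0.03 [0.5213 0.4351 0.03  ]
front 0.005 [0.541  0.4332 0.005 ]
```

Request:
play_rows(
  translation=[
    [-0.0067,0.0009,0.02],
    [0,0,0.03],
    [0,0,0.02],
    [0,0,0.005],
    [0,0,0],
    [0,0,0],
  ],
  delta_rot=[
    [0,0,0],
    [0,0,0],
    [0,0,0],
    [0,0,0],
    [0,0,0],
    [0,0,0],
  ],
  grip=[1,1,1,1,1,1],
  squeeze=25,
)

```text
clock: 7.0
tool_pos: [0.5135, 0.435, 0.0684]
eef_rot: [0.055, 0.999, 0.001, 0.001]
contact_force: [-0.6, 0.4, 0.8]
opening: 1.002
finger_force: 0.0
```

Request:
play_rows(
  translation=[
    [0,0,0],
    [0,0,0],
    [0,0,0],
    [0,0,0],
    [0,0,0],
    [0,0,0],
    [0,0,0],
    [0,0,0],
  ],
  delta_rot=[
    [0,0,0],
    [0,0,0],
    [0,0,0],
    [0,0,0],
    [0,0,0],
    [0,0,0],
    [0,0,0],
    [0,0,0],
  ],
  grip=[-0.1,-0.2,-0.3,-0.5,-1,-1,-1,-1],
  squeeze=25,
)

```text
clock: 8.0
tool_pos: [0.5136, 0.4345, 0.0678]
eef_rot: [0.055, 0.999, 0.0, 0.001]
contact_force: [2.2, -0.2, 3.7]
opening: 0.428
finger_force: 24.3
```

Request:
play_rows(
  translation=[
    [0,0,-0.02],
    [0,0,-0.05],
    [0,0,-0.05],
    [0,0,-0.05],
    [0,0,-0.045],
    [-0.008,-0.05,0],
    [-0.008,-0.05,0],
    [-0.008,-0.05,0],
    [0,0,0],
    [0,0,0],
  ],
  delta_rot=[
    [0,0,0],
    [0,0,0],
    [0,0,0],
    [0,0,0],
    [0,0,0],
    [0,0,0],
    [0,0,0],
    [0,0,0],
    [0,0,0],
    [0,0,0],
  ],
  grip=[-1,-1,-1,-1,-1,-1,-1,-1,-1,-1],
)

```text
clock: 9.25
tool_pos: [0.5199, 0.2838, 0.2832]
eef_rot: [0.054, 0.999, 0.001, -0.0]
contact_force: [-0.4, -0.1, -0.7]
opening: 0.429
finger_force: 24.1
```

```bash
python3 look.py w5
python3 - <<'E'
from h import *
s=r.get_state();print(R.from_quat(s['eef_rot']).as_matrix().round(4),s['contact_force'],s['opening'])
im=cv2.imread('pics/w5.png')[120:300,140:380];cv2.imwrite('pics/w5c.png',cv2.resize(im,(800,600),interpolation=2))
E
```

```text
9.25 [0.5199 0.2838 0.2832] [ 5.410e-02  9.985e-01  8.000e-04 -1.000e-04] [-0.4   0.68 -0.3   1.69  0.26  0.82  0.64]
ring [0.515 0.286 0.226] 0.97 [257. 238.]
ring [0.412 0.568 0.009] 0.6 [486.  54.]
eyes_mid [0.414 0.566 0.006] 0.95 [481.  57.]
eyes_mid [0.506 0.284 0.224] 0.83 [252. 221.]
stand [0.508 0.278 0.102] 0.56 [247. 178.]
column_top [0.507 0.282 0.104] 0.95 [251. 177.]
tin_opener [0.378 0.459 0.001] 0.89 [390.  35.]
[[-9.942e-01  1.073e-01 -3.000e-04]
 [ 1.073e-01  9.942e-01  5.000e-04]
 [ 4.000e-04  5.000e-04 -1.000e+00]] [-0.12747801 -0.31633989 -0.67800281] 0.4257415574562925
```

View pics/w5c.png

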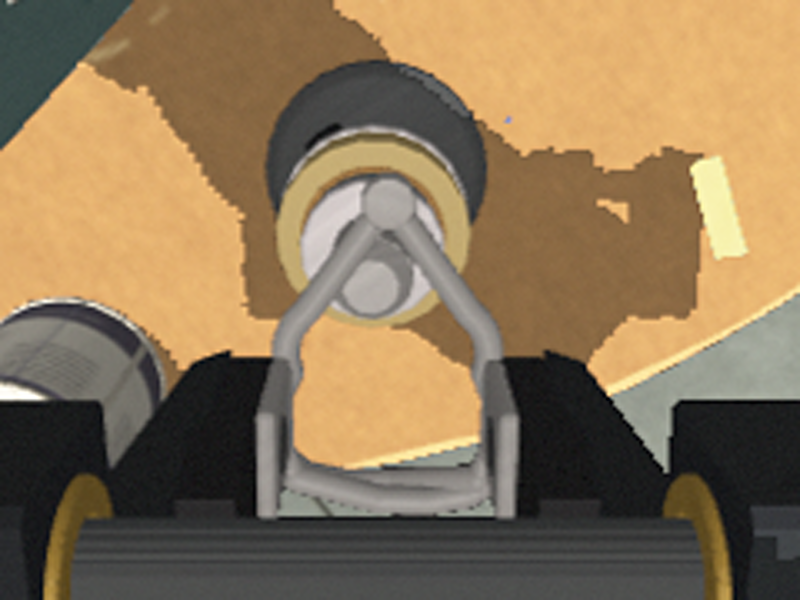

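```bash
python3 - <<'E' | sed -n '/--/,$p'
from m import *
print('--')
c=L('w5');T=np.array([.5199,.2838,.2832]);Rt=R.from_quat([.0541,.9985,.0008,-.0001]).as_matrix()
f=lambda p:(Rt.T@(p-T)).round(4)
for z in(.217,.2145):print('pivot tool frame',f(atz(c,(256.7,181.2),z)))
# eye plates tops: back/front edge px
for n,u in[('Lback',(140+274*.3,120+372*.3)),('Rback',(140+503*.3,120+372*.3)),('Ltopback',(140+266*.3,120+412*.3)),('Ltopfront',(140+266*.3,120+517*.3)),('frontwire',(256.7,120+505*.3))]:
    print(n,[f(atz(c,u,z)) for z in(.244,.222,.217)])
for h in(-.018,-.014,-.01):print('tip',h,atz(c,(253.1,206.1),.162+h).round(4),f(atz(c,(253.1,206.1),.162+h)))
# roll: outer edges left 277,right 470, bottom 327
from scipy.optimize import least_squares
def circ(c,x,y,z,rad):
    a=np.linspace(0,2*np.pi,90);return np.array([proj(c,(x+rad*np.cos(k),y+rad*np.sin(k),z)) for k in a])
obs=np.array([140+277*.3,140+470*.3,120+327*.3,140+267*.3,140+487*.3,120+60*.3,253.1,206.1])
def g(p):
    x,y,h,zf=p
    A=circ(c,x,y,.115+h,.029);B=circ(c,x,y,zf,.044)
    return np.r_[A[:,0].min(),A[:,0].max(),A[:,1].max(),B[:,0].min(),B[:,0].max(),B[:,1].min(),proj(c,(x,y,.162+h))]-obs
q=least_squares(g,[.52,.28,-.01,.006],x_scale=[.01]*4);print(q.x.round(4),g(q.x).round(1),f([*q.x[:2],.15]))
E
```

```text
--
pivot tool frame [0.0343 0.0013 0.0662]
pivot tool frame [0.0337 0.0013 0.0687]
Lback [array([ 0.0163, -0.0151,  0.0392]), array([ 0.0066, -0.0179,  0.0612]), array([ 0.0045, -0.0186,  0.0662])]
Rback [array([0.0163, 0.0173, 0.0392]), array([0.0066, 0.0204, 0.0612]), array([0.0044, 0.0211, 0.0662])]
Ltopback [array([ 0.0101, -0.0165,  0.0392]), array([-0.0007, -0.0195,  0.0612]), array([-0.0031, -0.0202,  0.0662])]
Ltopfront [array([-0.007 , -0.017 ,  0.0392]), array([-0.0209, -0.0202,  0.0612]), array([-0.024 , -0.0209,  0.0662])]
frontwire [array([-0.005 ,  0.0012,  0.0392]), array([-0.0185,  0.0014,  0.0612]), array([-0.0216,  0.0014,  0.0662])]
tip -0.018 [0.5242 0.2822 0.144 ] [-0.0044 -0.0013  0.1392]
tip -0.014 [0.5228 0.2824 0.148 ] [-0.0031 -0.0013  0.1352]
tip -0.01 [0.5215 0.2826 0.152 ] [-0.0018 -0.0012  0.1312]
[ 5.235e-01  2.815e-01 -1.690e-02  3.000e-04] [ 0.4  0.7  0.1  0.1 -0.   0.1 -0.9 -0.2] [-0.0039 -0.0021  0.1332]
```

Request:
play_rows(
  translation=[
    [-0.0015,-0.0014,0.015],
    [-0.0014,-0.0014,0.02],
    [0,0,0.01],
    [0,0,0],
    [0,0,0],
    [0,0,0],
  ],
  delta_rot=[
    [0,0,0],
    [0,0,0],
    [0,0,0],
    [0,0,0],
    [0,0,0],
    [0,0,0],
  ],
  grip=[-1,-1,-1,-1,-1,-1],
)

```text
clock: 10.3
tool_pos: [0.5234, 0.28, 0.2381]
eef_rot: [0.055, 0.999, 0.0, 0.001]
contact_force: [0.0, 0.3, -0.8]
opening: 0.427
finger_force: 24.1
```

```bash
python3 look.py w6 | head -1
python3 - <<'E'
from h import *
s=r.get_state();print(s['contact_force'],s['opening'])
im=cv2.imread('pics/w6.png')[140:300,170:340];im=cv2.resize(im,(510,480),interpolation=2)
t=r.snapshot('top')[75:175,255:355];t=cv2.resize(t,(290,290),interpolation=2)
o=np.zeros((480,800,3),np.uint8);o[:,:510]=im;o[:290,510:]=t;cv2.imwrite('pics/m6.png',o)
E
```

```text
10.3 [0.5234 0.28   0.2381] [5.450e-02 9.985e-01 4.000e-04 5.000e-04] [-0.41  0.74 -0.28  1.72  0.29  0.72  0.62]
[ 0.35403578  0.3661234  -0.53890049] 0.42404382843951455
```

View pics/m6.png

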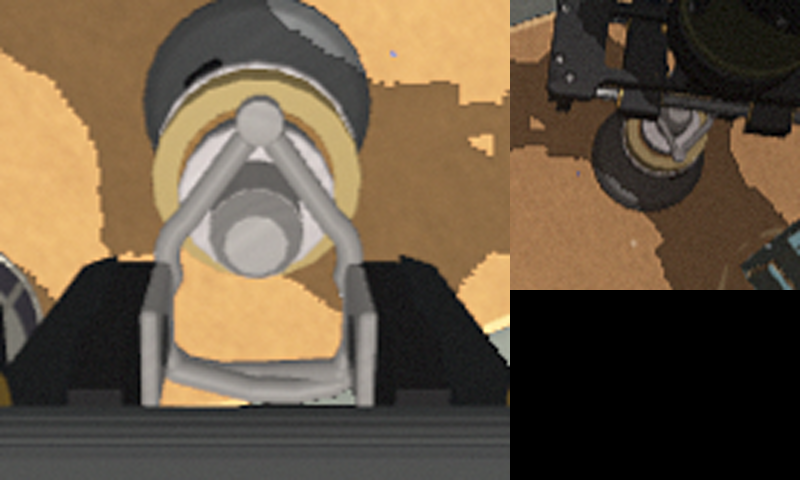

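```bash
python3 - <<'E' | sed -n '/--/,$p'
from m import *
print('--')
c=L('w6');T=np.array([.5234,.28,.2381]);Rt=R.from_quat([.0545,.9985,.0004,.0005]).as_matrix()
f=lambda p:(Rt.T@(np.asarray(p)-T)).round(4)
for z in(.171,):print('pivot',f(atz(c,(170+260/3,140+122/3),z)))
for v in(278,302,404): print('eye top',v,f(atz(c,(170+150/3,140+v/3),.199)))
for h in(-.018,-.014,-.01,-.006,0):print('tip',h,f(atz(c,(255,222),.162+h)))
from scipy.optimize import least_squares
def circ(c,x,y,z,rad):
    a=np.linspace(0,2*np.pi,180);return np.array([proj(c,(x+rad*np.cos(k),y+rad*np.sin(k),z)) for k in a])
X=lambda u:170+u/3
Y=lambda u:140+u/3
# joint: w3,w5,w6 with common stand
c3,c5=L('w3'),L('w5')
obs=np.array([X(153),X(361),Y(276),X(145),X(370),255,222, 100+332/2.5,100+461/2.5,100+319/2.5,100+472/2.5,40+322/2.5,259.2,242.8, 140+277*.3,140+470*.3,120+327*.3,140+267*.3,140+487*.3,120+60*.3,253.1,206.1])
def g(p):
    x,y,h,zf=p
    F=lambda c:(circ(c,x,y,.115+h,.029),circ(c,x,y,zf,.044),proj(c,(x,y,.162+h)))
    A,B,C=F(c);D,E,G=F(c3);H,I,J=F(c5)
    mm=lambda A:[A[:,0].min(),A[:,0].max()]
    return np.r_[mm(A),A[:,1].max(),mm(B),C,mm(D),mm(E),E[:,1].min(),G,mm(H),H[:,1].max(),mm(I),I[:,1].min(),J]-obs
for fix in(None,-.014,-.008):
    q=least_squares((lambda p:g(p)) if fix is None else (lambda p:np.r_[g(p),(p[2]-fix)*1e5]),[.52,.28,-.01,.006],x_scale=[.01]*4,loss='soft_l1');print(q.x.round(4),g(q.x).round(1),f([*q.x[:2],.15]),q.cost)
E
```

```text
--
pivot [0.0342 0.0004 0.0671]
eye top 278 [ 0.0156 -0.0171  0.0391]
eye top 302 [ 0.0115 -0.0172  0.0391]
eye top 404 [-0.0069 -0.0179  0.0391]
tip -0.018 [-0.001  -0.0006  0.0941]
tip -0.014 [ 0.0006 -0.0006  0.0901]
tip -0.01 [ 0.0022 -0.0006  0.0861]
tip -0.006 [ 0.0038 -0.0006  0.0821]
tip 0 [ 0.0062 -0.0006  0.0761]
[ 5.239e-01  2.805e-01 -1.810e-02  3.000e-04] [ 0.9  0.5  0.2  0.2  0.1  1.6 -0.9 -0.3  0.6 -0.3 -0.4 -0.   0.2  0.5
 -0.4 -0.4  0.1 -0.6 -0.7  0.5 -2.1 -0.1] [-0.0003  0.0005  0.0881] 4.277948239150762
[ 0.5225  0.2807 -0.014   0.0029] [ 0.3  1.2  0.7 -0.   0.5  1.8 -0.6 -0.7  0.8 -0.6 -0.3 -0.6  0.1  1.2
 -0.9  0.   0.3 -0.9 -0.5 -0.4 -2.1 -0.1] [0.001  0.0005 0.0881] 5.7903402099937225
[ 0.5204  0.2811 -0.008   0.0045] [-0.4  2.5  1.3 -0.1  0.9  2.1 -0.2 -1.4  1.3 -0.9 -0.2 -1.9  0.   2.
 -1.5  0.9  0.5 -0.9 -0.1 -2.  -2.  -0.3] [0.0031 0.0007 0.0881] 12.25029342727013
```

Request:
play_rows(
  translation=[
    [0,-0.0006,0.01],
    [0,0,0.01],
    [0,0,0.003],
    [0,0,0.003],
    [0,0,0.002],
    [0,0,0.002],
    [0,0,0],
    [0,0,0],
  ],
  delta_rot=[
    [0,0,0],
    [0,0,0],
    [0,0,0],
    [0,0,0],
    [0,0,0],
    [0,0,0],
    [0,0,0],
    [0,0,0],
  ],
  grip=[-1,-1,-1,-1,-1,-1,-1,-1],
)

```text
clock: 11.65
tool_pos: [0.5231, 0.2791, 0.2076]
eef_rot: [0.055, 0.999, 0.0, 0.0]
contact_force: [-0.0, 0.6, -0.0]
opening: 0.429
finger_force: 24.1
```

Request:
play_rows(
  translation=[
    [0,0,0.002],
    [0,0,0.002],
    [0,0,0.002],
    [0,0,0.002],
    [0,0,0.002],
    [0,0,0],
    [0,0,0],
  ],
  delta_rot=[
    [0,0,0],
    [0,0,0],
    [0,0,0],
    [0,0,0],
    [0,0,0],
    [0,0,0],
    [0,0,0],
  ],
  grip=[-1,-1,-1,-1,-1,-1,-1],
)

```text
clock: 12.52
tool_pos: [0.5231, 0.2791, 0.1975]
eef_rot: [0.055, 0.999, 0.0, 0.0]
contact_force: [0.5, -0.1, -0.4]
opening: 0.426
finger_force: 24.1
```

```bash
python3 look.py w7 | head -1
python3 - <<'E'
from h import *
im=cv2.imread('pics/w7.png')[140:300,170:340];im=cv2.resize(im,(510,480),interpolation=2);cv2.imwrite('pics/w7c.png',im)
E
```

```text
12.525 [0.5231 0.2791 0.1975] [5.460e-02 9.985e-01 1.000e-04 0.000e+00] [-0.42  0.79 -0.26  1.75  0.31  0.63  0.6 ]
```

View pics/w7c.png

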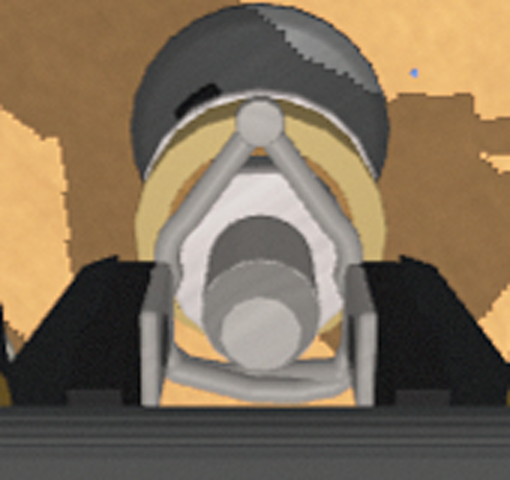

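Request:
play_rows(
  translation=[
    [0,0,0.002],
    [0,0,0.002],
    [0,0,0.002],
    [0,0,0.002],
    [0,0,0.001],
    [0,0,0.001],
    [0,0,0],
  ],
  delta_rot=[
    [0,0,0],
    [0,0,0],
    [0,0,0],
    [0,0,0],
    [0,0,0],
    [0,0,0],
    [0,0,0],
  ],
  grip=[-1,-1,-1,-1,-1,-1,-1],
)

```text
clock: 13.7
tool_pos: [0.523, 0.2791, 0.1874]
eef_rot: [0.055, 0.999, 0.0, -0.0]
contact_force: [-0.9, -0.6, -1.1]
opening: 0.428
finger_force: 24.1
```

Request:
play_rows(
  translation=[
    [0,0,0.001],
    [0,0,0.001],
    [0,0,0.001],
    [0,0,0.001],
    [0,0,0],
  ],
  delta_rot=[
    [0,0,0],
    [0,0,0],
    [0,0,0],
    [0,0,0],
    [0,0,0],
  ],
  grip=[-1,-1,-1,-1,-1],
)

```text
clock: 14.32
tool_pos: [0.5231, 0.2791, 0.1836]
eef_rot: [0.055, 0.999, 0.0, 0.0]
contact_force: [-0.7, -0.3, 1.6]
opening: 0.428
finger_force: 24.2
```

Request:
play_rows(
  translation=[
    [0,0,0.001],
    [0,0,0.001],
    [0,0,0.001],
    [0,0,0],
  ],
  delta_rot=[
    [0,0,0],
    [0,0,0],
    [0,0,0],
    [0,0,0],
  ],
  grip=[-1,-1,-1,-1],
)

```text
clock: 14.82
tool_pos: [0.523, 0.2791, 0.1805]
eef_rot: [0.055, 0.999, 0.0, 0.0]
contact_force: [-0.6, -0.4, 2.6]
opening: 0.423
finger_force: 24.3
```

Request:
play_rows(
  translation=[
    [0,0,0.001],
    [0,0,0.001],
    [0,0,0],
  ],
  delta_rot=[
    [0,0,0],
    [0,0,0],
    [0,0,0],
  ],
  grip=[-1,-1,-1],
)

```text
clock: 15.2
tool_pos: [0.5231, 0.2791, 0.1784]
eef_rot: [0.055, 0.999, 0.0, 0.0]
contact_force: [-1.0, -1.9, 3.4]
opening: 0.43
finger_force: 24.3
```

Request:
play_rows(
  translation=[
    [0,0,0.001],
    [0,0,0],
  ],
  delta_rot=[
    [0,0,0],
    [0,0,0],
  ],
  grip=[-1,-1],
)

```text
clock: 15.45
tool_pos: [0.5231, 0.2791, 0.1775]
eef_rot: [0.055, 0.999, 0.0, 0.0]
contact_force: [-0.7, -0.8, 3.9]
opening: 0.426
finger_force: 24.4
```

Request:
play_rows(
  translation=[
    [0,0,0.001],
    [0,0,0.001],
    [0,0,0],
  ],
  delta_rot=[
    [0,0,0],
    [0,0,0],
    [0,0,0],
  ],
  grip=[-1,-1,-1],
)

```text
clock: 15.82
tool_pos: [0.5231, 0.2791, 0.1757]
eef_rot: [0.055, 0.999, 0.0, 0.0]
contact_force: [-1.5, -1.6, 6.3]
opening: 0.429
finger_force: 24.5
```

Request:
play_rows(
  translation=[
    [0,0,0.0005],
    [0,0,0],
  ],
  delta_rot=[
    [0,0,0],
    [0,0,0],
  ],
  grip=[-1,-1],
)

```text
clock: 16.08
tool_pos: [0.5231, 0.2791, 0.1756]
eef_rot: [0.055, 0.999, 0.0, 0.0]
contact_force: [-1.6, -0.8, 9.6]
opening: 0.429
finger_force: 24.6
```

Request:
play_rows(
  translation=[
    [0,0,0.0005],
    [0,0,0],
  ],
  delta_rot=[
    [0,0,0],
    [0,0,0],
  ],
  grip=[-1,-1],
)

```text
clock: 16.32
tool_pos: [0.5231, 0.2791, 0.1755]
eef_rot: [0.055, 0.999, 0.0, 0.0]
contact_force: [-2.6, -1.9, 13.2]
opening: 0.424
finger_force: 24.7
```

Request:
play_rows(
  translation=[
    [0,0,-0.0003],
    [0,0,0],
    [0,0,0],
    [0,0,0],
    [0,0,0],
    [0,0,0],
    [0,0,0],
  ],
  delta_rot=[
    [0,0,0],
    [0,0,0],
    [0,0,0],
    [0,0,0],
    [0,0,0],
    [0,0,0],
    [0,0,0],
  ],
  grip=[-1,0.2,0.6,1,1,1,1],
)

```text
clock: 17.2
tool_pos: [0.5231, 0.2789, 0.1745]
eef_rot: [0.055, 0.999, -0.0, -0.0]
contact_force: [0.1, 1.0, 0.0]
opening: 0.999
finger_force: 0.0
```

Request:
play_rows(
  translation=[
    [0,0,-0.01],
    [0,0,-0.02],
    [0,0,-0.03],
    [0,0,-0.04],
    [0.02,0,-0.01],
    [0.03,0,0],
    [0,0,0],
    [0,0,0],
  ],
  delta_rot=[
    [0,0,0],
    [0,0,0],
    [0,0,0],
    [0,0,0],
    [0,0,0],
    [0,0,0],
    [0,0,0],
    [0,0,0],
  ],
  grip=[1,1,1,1,1,1,1,1],
)

```text
clock: 18.2
tool_pos: [0.4742, 0.2844, 0.2852]
eef_rot: [0.055, 0.998, 0.0, 0.001]
contact_force: [-0.0, -0.6, -0.2]
opening: 1.0
finger_force: 0.0
```

```bash
python3 look.py w8
python3 - <<'E'
from h import *
c=cal('wrist')
for o in r.silhouettes('wrist','ring')[:3]:
    p=o['pixels'];y,x=np.where(p);print(o['confidence'],p.sum(),x.min(),x.max(),y.min(),y.max())
    # width of eyes at assumed ring height, expected ~56 mm relaxed; 37 squeezed
    for z in(.13,.14):print(z,'eye span',np.linalg.norm(atz(c,(x.min(),y[x==x.min()].mean()),z)-atz(c,(x.max(),y[x==x.max()].mean()),z)).round(4),'mid',atz(c,((x.min()+x.max())/2,y.mean()),z).round(4))
    if 200<x.mean()<320:
        q=p[y.min():y.max()+1,x.min():x.max()+1][::2,::1]
        for row in q:print(''.join('#' if v else '.' for v in row))
for n in('scene','top'):
    r.snapshot(n)
    for o in r.look_for(n,'ring')[:4]+r.look_for(n,'tin_opener')[:2]:print(n,np.round(o['point'],3),round(o['confidence'],2))
print(r.get_state()['contact_force'])
E
```

```text
18.2 [0.4742 0.2844 0.2852] [5.480e-02 9.985e-01 2.000e-04 7.000e-04] [-0.44  0.63 -0.3   1.8   0.26  0.75  0.58]
ring [0.414 0.575 0.009] 0.67 [487.  95.]
ring [0.351 0.466 0.003] 0.47 [396.  50.]
eyes_mid [0.514 0.282 0.12 ] 0.75 [257. 231.]
eyes_mid [0.41  0.572 0.005] 0.68 [482.  92.]
stand [0.51  0.276 0.093] 0.84 [251. 218.]
stand [0.355 0.462 0.002] 0.64 [392.  54.]
column_top [0.508 0.283 0.098] 0.68 [258. 218.]
tin_opener [0.514 0.282 0.116] 0.74 [258. 231.]
tin_opener [0.351 0.466 0.002] 0.64 [396.  50.]
0.95 756 224 288 205 263
0.13 eye span 0.0605 mid [0.5148 0.2801 0.13  ]
0.14 eye span 0.0579 mid [0.5102 0.2806 0.14  ]
...............................###...............................
.............................#######.............................
............................#########............................
............................#########............................
............................#########............................
............................##########...........................
...........................###########.........................
[... 1216 characters left out ...]
...................#############.....##.
...........#############..................########...............
..............############.......................................
.................############....................................
......................#####.####.................................
0.89 988 465 511 77 124
0.13 eye span 0.0375 mid [0.4124 0.48   0.13  ]
0.14 eye span 0.0359 mid [0.4121 0.472  0.14  ]
scene [0.218 0.279 0.012] 0.79
scene [0.42  0.585 0.007] 0.57
scene [0.517 0.287 0.127] 0.54
scene [0.35  0.47  0.003] 0.59
top [0.418 0.581 0.006] 0.67
top [0.224 0.278 0.009] 0.6
top [0.533 0.297 0.123] 0.5
top [0.352 0.466 0.005] 0.74
[-0.19198531  0.08171584  0.10767875]
```

```bash
python3 -c "
from plant import r
print(r.finish_job())"
```

```text
the job is handed in; nothing more can be done
None
```

The ring is on the spindle and holding the cap, and the job is handed in. In the last camera check the eyes had sprung back to about 58 mm, which fits the ring having contracted into the groove. The highest push reading was 13 N and the tin opener looks unmoved. One slip: I viewed 11 pictures (crops included), one over your limit of 10.

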